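# Fetch the spare filter plate from under the flap in the drawer

### The arm

A 6-joint arm with a two-finger parallel gripper is mounted at the origin on a cart in front of the work surface, level with it; the furniture and walls round the work are solid. World frame = base frame: x ahead of the robot, y to its left, z up, the work surface at z = 0. Lengths are in mm, angles in rad, forces in N, time in s.
With the tool pointing down it reaches from about 400 to 925 mm from the base axis. Payload 12.5 kg.
Tool frame: the origin (TCP) lies at the very end of the fingers, on their centre line; the grasp point (between the pads) lies 19 mm behind it; z points along the fingers, y is the direction in which the jaws open and shut (so a half turn about z gives the same grasp; the last joint's range is limited). The gripper opens to 95 mm and grips with 3 to 60 N. Pads are 20 mm wide; open, the fingers measure 119 mm over their backs; the gripper's body (75 mm by 180 mm) begins 59 mm behind the grasp point.
Start: joints at [-1.322, 0.491, 1.559, -0, 1.092, -0.106], TCP at [217.15, -586.082, 214.661] pointing down, gripper open.
Joint ranges: [-3.1, 3.1], [-0.84, 2.19], [0.05, 2.79], [-1.13, 4.28], [0.06, 2.93], [-2.69, 2.69]. Speed limits (rad/s): [2.22, 2.22, 2.79, 3.14, 3.14, 3.14].

### API

Orientations are given as [roll, pitch, yaw] about the fixed x, y, z axes, in that order (R = Rz(yaw) Ry(pitch) Rx(roll)).
In Python, from cell import env gives the robot as it stands.
- The arm moves only by the shell command python3 -m pendant 'ROWS'. ROWS is JSON, a list that holds one entry, the list of rows, each a list of 5 numbers: the opening, from 0 (shut) to 1 (fully open), then the shift along the tool's x, y, z in m, then the turn about the tool's z in rad. A call has exactly 8 rows; each row is the pose to reach, as a shift and turn from the pose commanded when the call began, along the tool's axes at that moment; what a row does not reach only later rows make up. A row lasts 1/10 s, in which the tool goes at most 50 mm and 8.59 degrees, less where a joint would pass 70% of its speed; a pose out of reach is approached as far as the arm can. A call with a gripper value outside its range is refused whole. The fingers move at their own pace and stop on an object; the grip force is fixed at half the most. Time passes only in rows, so rows that repeat a pose let the fingers close, or fill a call up. It gives the time, the measured TCP pose, the force and the opening at its end, in the units of the state.
- env.state(): the state, without advancing time (a new reading comes with each control period).
- env.read_camera(name): name is "scene" or "side" or "wrist"; returns a dict with "image" (480x640x3 uint8, blue, green, red), "range_z" (480x640 float32, mm along the optical axis (not along the pixel's ray), 0 where there is no reading), "fx", "fy", "cx", "cy" (pixels), "rvec" (rotation vector, rad) and "tvec" (3), from world to camera coordinates, as OpenCV has them; the wrist camera has in their place "tool_from_camera" (4x4, takes a point from camera to tool coordinates, whose origin is the TCP and whose axes are the flange's). Camera axes: x right, y down, z forward; pixel columns grow to the right and rows downward; lengths in mm; the calibration is good to about 2 mm. A picture is of the moment at which its call begins: read the wrist's pose just before it.
- env.job_done(): hands the job in, once; it reports no verdict.
The state is a dict: "t": time; "joints": joint angles; "qvel": joint speeds; "tau": joint torques, N m; "eef_pos": TCP position; "tcp_rot": TCP orientation; "ft_force": force on the tool from outside, world axes, zero at the start; "moment": the same for the moment, N m; "opening": opening from 0.0 (shut) to 1.0 (fully open).
Only numpy, scipy, OpenCV 4.12 (cv2) and the standard library are available. Lean on these libraries where they do the work, as an engineer would, in place of code of your own. Each camera call takes 0.05 s, during which the arm holds its last target. There are 200 camera calls.

### The job

Pull the drawer of the low grey cabinet out to its stop, lift the flap inside it by its bow handle until it stands upright by itself, and draw the filter plate hidden beneath out of its slot. Hold the plate up for inspection, upright and still, at least 20 cm above the worktop, and finish while the gripper is still holding it there. Leave the drawer out and the flap up, and do not disturb the things lying around or the carton on the cabinet.

Things in the scene. Friction and masses are not known exactly. Their poses are not given: they have to be found in the camera images.
- cabinet: low grey steel cabinet, 130 deep (x) x 190 wide (y) x 100 mm high, fixed to the worktop; origin at the centre of its underside, its x axis points from its front (facing the robot) to its back, y to its left, z up. It has one drawer.
- drawer (a joint): travel of the drawer out of the cabinet along the cabinet's -x, in m: 0 shut (as at the start), 0.11 at its stop; 3 N of friction, stays where left. The drawer is 170 mm wide inside its front; side walls up to 64 mm, front panel (190 mm wide) up to 97 mm above the worktop.
- drawer_handle (a point): middle of the drawer's bar handle: round bar 10 mm thick, level, along the cabinet's y, 90 mm long between its two posts; it stands 40 mm clear of the drawer's front panel, 80 mm above the worktop; moves with the drawer
- flap (a joint): angle of the aluminium dust flap in the drawer, in rad: 0 shut (level, as at the start), 1.57 upright, 1.75 at its stop. It swings up and over to the cabinet's left about a hinge line along the cabinet's x at the drawer's left side, 70 mm above the worktop. The flap is 90 mm (from the hinge) x 104 mm x 3 mm. A stiff hinge (0.07 N m of friction) holds it wherever it is left.
- flap_handle (a point): middle of the flap's bow handle: round bar 10 mm thick along the cabinet's x, 70 mm long between its two legs; with the flap shut it stands 22 mm above the flap and 22 mm beyond its free (right) edge, that is 112 mm to the right (-y) of the hinge line and 22 mm above it, 39 mm clear of the drawer's right wall and 38 mm right of the cabinet's middle; moves with the flap
- plate_center (a point): centre of the spare filter plate hidden under the flap: upright metal-framed grille 70 mm long (x) x 10 mm thick (y) x 55 mm high (z), 56 to 112 g, standing lengthwise in the drawer. Lower edge 12 mm, top edge 67 mm above the worktop. It stands in the middle of the drawer's width, 74 mm to the right of the hinge line, up to 9 mm fore or aft. Axes as the cabinet's.
- plate: the same filter plate; origin at the centre of its lower edge. Its lower end stands in a slot 13 mm wide and 15 mm deep; the 40 mm above stand free, with at least 50 mm of free space to its left and right once the flap is up
- screw_box: bystander: small carton 45x70x22 mm standing on top of the cabinet
- heat_sink_1: bystander: finned heat sink 34x34x17 mm on the worktop to the left of the drawer's path
- usb_stick: bystander: USB stick 56x18x8 mm on the worktop, left of the drawer's path
- label_roll: bystander: roll of labels, 72 mm across, 40 mm high, left of the cabinet
- driver_b: bystander: screwdriver 175x22x22 mm lying to the right of the drawer's path
- tweezers: bystander: tweezers 130x13x6 mm lying to the right of the drawer's path

How it is judged (in metres and radians):
On the way, in this order (a step that is already met when the one before it is completed fails the run):
1. the drawer is pulled out to its stop (value of joint drawer above 0.1 m), for 0.2 s.
2. the flap stands upright and nobody holds it (value of joint flap above 1.25 rad and contact force between anything else and flap below 0.3 N), for 0.2 s.
3. the plate is drawn up out of its slot by the fingers (height (world z) of plate_center above 0.1 m and contact force between the fingers and plate above 1 N), for 0.2 s.
At the end, for the whole second after the job is handed in: The fingers hold the plate (more than 1 N) and nothing else carries it; its centre is more than 17 cm above the worktop, it is upright within 20 degrees and still (under 3 cm/s); the drawer is within 10 mm of its stop (joint above 0.100) and the flap stands at more than 1.25 rad (height (world z) of plate_center above 0.17 m and contact force between the fingers and plate above 1 N and contact force between plate and cabinet below 0.2 N and contact force between plate and screw_box below 0.2 N and contact force between plate and heat_sink_1 below 0.2 N and contact force between plate and usb_stick below 0.2 N and contact force between plate and label_roll below 0.2 N and contact force between plate and driver_b below 0.2 N and contact force between plate and tweezers below 0.2 N and value of joint drawer above 0.1 m and value of joint flap above 1.25 rad and angle between plate's own z axis and vertical below 0.35 rad and linear speed of plate below 0.03 m/s and angular speed of plate below 0.3 rad/s); the arm keeps its last pose, push and grip.
It fails at once if the flap is lifted before the drawer is out (value of joint flap above 0.3 rad and value of joint drawer below 0.08 m).
It fails at once if something lying around is moved by more than 3 cm (distance of any of screw_box, heat_sink_1, usb_stick, label_roll, driver_b, tweezers from where it was at the start of the episode above 0.03 m).
It also fails if it takes over 58 s, if anything falls off the work surface, if the arm or the gripper's body presses on something with over 40 N, if the wrist force passes 120 N, or if a joint passes its speed limit or range.

## Working session

There is one attempt and no reset: what is moved stays moved. The work goes in short steps, Python scripts to look and compute and a shell command to move; the robot and the scene stay as the last step left them, time stands still between calls to the robot, and variables do not carry over. Pictures are saved under pics/ and viewed, about 8 in all and at most 12, crops included, and the job is handed in when it is done.

```bash
ls; mkdir -p pics; cat > h.py <<'E'
import numpy as np, cv2, sys
from scipy.spatial.transform import Rotation as Ro
from cell import env
def pts(c, T=None):
    z=c["range_z"].astype(float); v,u=np.mgrid[0:480,0:640]
    P=np.stack([(u-c["cx"])/c["fx"]*z,(v-c["cy"])/c["fy"]*z,z],-1)
    if "rvec" in c:
        R=cv2.Rodrigues(np.array(c["rvec"],float))[0]; W=(P-np.array(c["tvec"]).ravel())@R
    else:
        s=T; t=np.array(c["tool_from_camera"]); Rt=Ro.from_euler("xyz",s["tcp_rot"]).as_matrix()
        W=(P@t[:3,:3].T+t[:3,3])@Rt.T+np.array(s["eef_pos"])
    W[z==0]=np.nan
    return W
def look(name,save=None):
    s=env.state(); c=env.read_camera(name)
    if save: cv2.imwrite("pics/"+save,c["image"])
    return c,pts(c,s)
E
python3 - <<'E'
from h import *
s=env.state(); print({k:np.round(v,3).tolist() for k,v in s.items()})
for n in("scene","side"):
    c,W=look(n,n+"0.png"); np.save(n+"0.npy",W); print(n,np.nanmin(W,(0,1)),np.nanmax(W,(0,1)))
E
```

```text
pics
{'t': 0.0, 'joints': [-1.322, 0.492, 1.559, 0.0, 1.092, -0.106], 'qvel': [-0.001, 0.001, 0.0, -0.001, 0.002, 0.0], 'tau': [-0.002, -61.265, -25.818, 0.069, 0.048, -0.0], 'eef_pos': [217.089, -585.819, 214.059], 'tcp_rot': [-3.14, -0.0, 0.355], 'ft_force': [0.065, 0.177, 1.028], 'moment': [-0.009, -0.044, 0.011], 'opening': 1.007}
scene [-141.78869633 -628.55317635 -935.89851107] [1205.82662083 2442.8239167   778.10869813]
side [ -221.32274116 -1432.35909304  -923.75737709] [1219.73293752  624.69291246  513.01710585]
```

View pics/scene0.png

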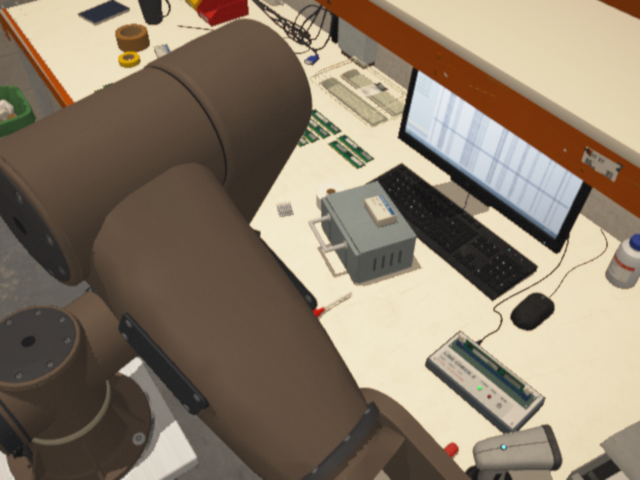

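View pics/side0.png

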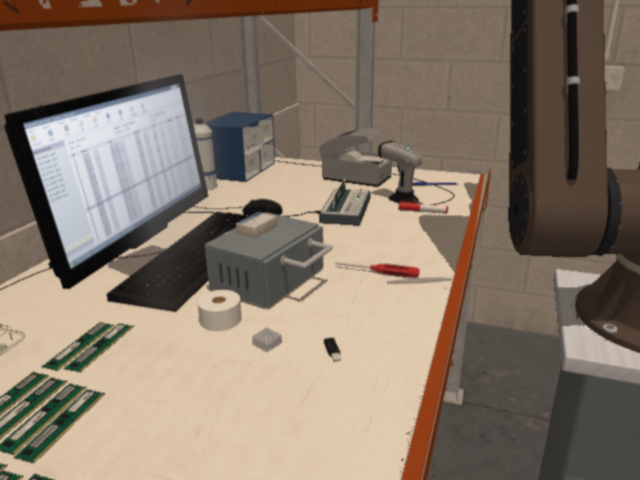

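The scene view shows the grey cabinet at about (368,230) with the carton on top at (380,208) and the bar handle at (325,232). In the side view the cabinet is at (265,258), the handle at (305,255), the roll at (218,308), the heat sink at (267,340), the USB stick at (332,349) and the screwdriver and tweezers at (400,275).

```bash
python3 - <<'E'
from h import *
for n,box in(("scene",(300,170,430,290)),("side",(195,200,345,310))):
    W=np.load(n+"0.npy"); x0,y0,x1,y1=box; w=W[y0:y1,x0:x1].reshape(-1,3)
    t=w[(w[:,2]>94)&(w[:,2]<106)]; 
    r=cv2.minAreaRect(t[:,:2].astype(np.float32)); print(n,len(t),np.median(t[:,2]),r,cv2.boxPoints(r).round().tolist())
    m=w[(w[:,2]>107)&(w[:,2]<140)]; print("box",len(m),np.median(m,0))
    b=w[(w[:,2]>70)&(w[:,2]<92)]; r2=cv2.minAreaRect(b[:,:2].astype(np.float32)); print("z70-92",cv2.boxPoints(r2).round().tolist())
    np.save(n+"t.npy",t)
W=np.load("side0.npy")
for nm,(u,v) in dict(roll=(218,300),sink=(267,338),usb=(332,349),driver=(395,270),tipd=(340,264),twz=(420,281),mon=(60,270),shelf=(374,5)).items(): print(nm,np.nanmedian(W[v-2:v+3,u-2:u+3].reshape(-1,3),0).round())
E
```

```text
scene 3439 100.6162226608457 ((694.0966796875, 69.43978881835938), (195.29075622558594, 145.52540588378906), 77.39461517333984) [[602.0, -10.0], [744.0, -42.0], [786.0, 149.0], [644.0, 181.0]]
box 642 [713.39050153  51.1904624  122.36269375]
z70-92 [[532.0, 129.0], [621.0, -87.0], [745.0, -37.0], [656.0, 180.0]]
side 2762 101.62011593405826 ((692.6853637695312, 72.28994750976562), (196.6969451904297, 142.521484375), 77.441162109375) [[602.0, -8.0], [741.0, -39.0], [784.0, 153.0], [645.0, 184.0]]
box 633 [710.51563004  72.67695802 122.68960115]
z70-92 [[521.0, 77.0], [623.0, -20.0], [784.0, 148.0], [682.0, 245.0]]
roll [718. 225.  36.]
sink [600. 282.  18.]
usb [496. 269.  10.]
driver [458. -20.  15.]
tipd [575. -26.  11.]
twz [405.  -9.   4.]
mon [978. 298.  88.]
shelf [ 705. -780.  498.]
```

```bash
python3 - <<'E'
from h import *
a=np.array([np.cos(-.2204),np.sin(-.2204)]);b=np.array([-a[1],a[0]]);o=np.array([693.4,70.8])
for n,box in(("scene",(300,170,430,290)),("side",(195,200,345,310))):
    W=np.load(n+"0.npy"); x0,y0,x1,y1=box; w=W[y0:y1,x0:x1].reshape(-1,3)
    w=w[~np.isnan(w[:,0])]
    q=np.c_[(w[:,:2]-o)@a,(w[:,:2]-o)@b,w[:,2]]
    t=q[abs(q[:,2]-100)<5]; print(n,"top pct",np.percentile(t[:,0],[1,3,97,99]).round(),np.percentile(t[:,1],[1,3,97,99]).round())
    h=q[(q[:,2]>60)&(q[:,2]<92)&(q[:,0]<-85)&(q[:,0]>-140)&(abs(q[:,1])<70)]
    print("handle",len(h)); 
    for l in np.arange(-140,-80,8):
        k=h[(h[:,0]>=l)&(h[:,0]<l+8)]
        if len(k):print(l,len(k),k[:,1].min().round(),k[:,1].max().round(),k[:,2].min().round(),np.percentile(k[:,2],90).round())
E
```

```text
scene top pct [-70. -68.  67.  70.] [-97. -95.  89.  93.]
handle 278
-124 90 -52.0 48.0 75.0 88.0
-116 91 -53.0 47.0 76.0 87.0
-108 33 -53.0 48.0 78.0 87.0
-100 35 -53.0 46.0 78.0 87.0
-92 29 -51.0 45.0 76.0 86.0
side top pct [-71. -70.  62.  67.] [-91. -87.  96.  97.]
handle 331
-124 167 -48.0 50.0 78.0 87.0
-116 55 -44.0 52.0 80.0 87.0
-108 38 -45.0 51.0 78.0 87.0
-100 39 -47.0 52.0 78.0 87.0
-92 32 -46.0 52.0 78.0 87.0
```

```bash
cat >> h.py <<'E'
CY=-.2204; CA=np.array([np.cos(CY),np.sin(CY)]); CB=np.array([-CA[1],CA[0]])
def go(x,y,z,yaw=None):
    s=env.state(); R=Ro.from_euler("xyz",s["tcp_rot"]).as_matrix()
    d=R.T@(np.array([x,y,z])-s["eef_pos"])/1000
    t=0 if yaw is None else -((yaw-s["tcp_rot"][2]+np.pi)%(2*np.pi)-np.pi)
    print("t",s["t"],"shift",d.round(4),"turn",round(t,3),"pos",np.round(s["eef_pos"],1),"yaw",round(s["tcp_rot"][2],3),"open",round(s["opening"],3))
E
python3 - <<'E'
from h import *
go(540,105,230,1.350)
W=np.r_[np.load("side0.npy").reshape(-1,3),np.load("scene0.npy").reshape(-1,3)]; W=W[~np.isnan(W[:,0])]
n=np.array([.883,-.469]); A=np.array([217,-586])
d=(W[:,:2]-A)@n; l=(W[:,:2]-A)@np.array([.469,.883])
for k in range(-100,800,100):
    for lo,hi in((-120,120),(120,250)):
        m=(l>k)&(l<k+100)&(d>lo)&(d<hi)&(W[:,2]<900); print(k,lo,np.percentile(W[m,2],99.5).round() if m.sum() else None)
m=(W[:,2]>350)&(W[:,0]>500)&(W[:,1]>-500)&(W[:,1]<500);print("high things x min",np.percentile(W[m,0],[0.5,5]))
E
```

```text
t 0.1 shift [ 0.5428 -0.5356 -0.0153] turn -0.995 pos [ 217.1 -585.8  214.1] yaw 0.355 open 1.0
-100 -120 -900.0
-100 120 8.0
0 -120 632.0
0 120 12.0
100 -120 678.0
100 120 9.0
200 -120 758.0
200 120 149.0
300 -120 776.0
300 120 35.0
400 -120 7.0
400 120 64.0
500 -120 22.0
500 120 574.0
600 -120 98.0
600 120 576.0
700 -120 105.0
700 120 576.0
high things x min [705.08516072 706.49885131]
```

```bash
python3 -m pendant '[[[1,0.035,-0.035,-0.005,-0.12],[1,0.07,-0.07,-0.01,-0.25],[1,0.105,-0.105,-0.015,-0.37],[1,0.14,-0.14,-0.015,-0.5],[1,0.175,-0.175,-0.015,-0.62],[1,0.21,-0.21,-0.015,-0.75],[1,0.245,-0.245,-0.015,-0.87],[1,0.28,-0.28,-0.015,-0.995]]]'; python3 -c "
from h import *
go(540,105,230,1.350)"
```

```text
t: 0.9
eef_pos: [382.8, -224.4, 229.6]
tcp_rot: [3.142, 0.0, 1.354]
ft_force: [0.3, -0.6, 0.3]
opening: 0.995
t 0.9 shift [ 0.3554  0.0829 -0.0004] turn 0.004 pos [ 382.8 -224.4  229.6] yaw 1.354 open 0.995
```

```bash
python3 -m pendant '[[[0.5,0.045,0.01,0,0],[0.5,0.09,0.02,0,0],[0.5,0.135,0.03,0,0],[0.5,0.18,0.04,0,0],[0.5,0.225,0.052,0,0],[0.5,0.27,0.063,0,0],[0.5,0.315,0.073,0,0],[0.5,0.355,0.083,0,0]]]'; python3 - <<'E'
from h import *
c,W=look("wrist","w1.png"); np.save("w1.npy",W)
s=env.state(); print(np.round(s["eef_pos"],1),np.round(s["qvel"],3))
c2=env.read_camera("side"); cv2.imwrite("pics/side1.png",c2["image"])
cv2.imwrite("pics/both1.png",np.hstack([cv2.resize(c["image"],(400,300)),cv2.resize(c2["image"],(400,300))]))
E
```

```text
t: 1.7
eef_pos: [541.6, 104.2, 229.4]
tcp_rot: [-3.141, 0.0, 1.35]
ft_force: [-0.6, -0.5, 0.1]
opening: 0.5
[543.7 107.9 229.3] [-0.077 -0.032  0.073 -0.01  -0.031 -0.123]
```

View pics/both1.png

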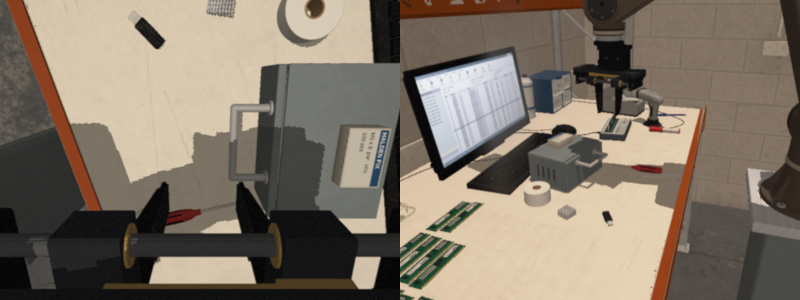

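The left half (wrist view) shows the handle at about (235,143) and the carton at (362,155). The right half shows the gripper body is wide along the jaw direction, so the plate grasp will need care near the raised flap.

```bash
python3 - <<'E'
from h import *
W=np.load("w1.npy").reshape(-1,3); W=W[~np.isnan(W[:,0])]
o=np.array([693.4,70.8]); q=np.c_[(W[:,:2]-o)@CA,(W[:,:2]-o)@CB,W[:,2]]
h=q[(q[:,2]>70)&(q[:,2]<92)&(q[:,0]<-80)&(q[:,0]>-150)&(abs(q[:,1])<75)]
bar=h[(h[:,1]>-35)&(h[:,1]<35)&(h[:,0]<-100)]
print(len(bar),np.percentile(bar,[2,50,98],0).round(1))
print("ends",np.percentile(h[:,1],[0.5,99.5]))
t=q[abs(q[:,2]-100)<6]; t=t[(abs(t[:,0])<110)&(abs(t[:,1])<120)];print("top",np.percentile(t,[1,99],0).round(1), np.median(t[:,2]))
m=q[(q[:,2]>114)&(q[:,2]<135)&(abs(q[:,0])<90)&(abs(q[:,1])<80)]; print("carton",np.percentile(m,[1,50,99],0).round(1), cv2.minAreaRect(m[:,:2].astype(np.float32)))
for yy in(-30,-15,0,15,30):
    k=bar[abs(bar[:,1]-yy)<5]; print(yy,np.median(k[:,0]).round(1))
p=o+np.median(bar[:,0])*CA+np.mean(np.percentile(h[:,1],[0.5,99.5]))*CB; print(p); go(p[0],p[1],85,1.350)
E
```

```text
1108 [[-121.9  -33.8   81.9]
 [-117.6    1.9   85.2]
 [-112.5   33.8   87.2]]
ends [-50.07659755  48.56415064]
top [[-71.7 -90.8  96.6]
 [ 66.8  92.5 103. ]] 101.11358296277993
carton [[  2.  -41.7 114.9]
 [ 22.4  -5.1 123.3]
 [ 46.7  27.1 124.9]] ((24.60150718688965, -8.011791229248047), (70.76192474365234, 46.425899505615234), 89.51180267333984)
-30 -117.7
-15 -117.5
0 -117.3
15 -117.8
30 -117.5
[578.43735624  95.78119887]
t 1.8 shift [-0.0018  0.0373  0.144 ] turn 0.003 pos [542.4 105.6 229. ] yaw 1.353 open 0.499
```

```bash
python3 -m pendant '[[[0.45,-0.002,0.037,0,0.003],[0.45,-0.002,0.037,0.04,0.003],[0.45,-0.002,0.037,0.08,0.003],[0.45,-0.002,0.037,0.12,0.003],[0.45,-0.002,0.037,0.145,0.003],[0.45,-0.002,0.037,0.163,0.003],[0.45,-0.002,0.037,0.163,0.003],[0,-0.002,0.037,0.163,0.003]]]'; python3 -m pendant '[[[0,0,0,0,0],[0,0,0,0,0],[0,0,0,0,0],[0,0,0,0,0],[0,0,-0.005,0,0],[0,0,-0.015,0,0],[0,0,-0.025,0,0],[0,0,-0.035,0,0]]]'; python3 -c "
from h import *
go(578.4,95.8,65,1.350)"
```

```text
t: 2.6
eef_pos: [576.9, 91.4, 66.9]
tcp_rot: [-3.141, 0.0, 1.346]
ft_force: [0.2, 0.3, -0.1]
opening: 0.407
t: 3.4
eef_pos: [542.8, 99.5, 67.2]
tcp_rot: [3.139, -0.0, 1.347]
ft_force: [3.3, -3.1, 5.1]
opening: 0.1
t 3.4 shift [0.0043 0.0355 0.0023] turn -0.003 pos [542.8  99.5  67.2] yaw 1.347 open 0.1
```

```bash
python3 -m pendant '[[[0,0,-0.015,0,0],[0,0,-0.03,0,0],[0,0,-0.045,0,0],[0,0,-0.055,0,0],[0,0,-0.065,0,0],[0,0,-0.073,0,0],[0,0,-0.078,0,0],[0,0,-0.079,0,0]]]'; python3 -m pendant '[[[0,0,0,0,0],[0,0,0,0,0],[0,0,0,0,0],[0.45,0,0.0,0,0],[0.45,0,0,0,0],[0.45,0,0,0,0],[0.45,0,0,-0.05,0],[0.45,0,0,-0.1,0]]]';  python3 -c "
from h import *
go(578.4,95.8,65,1.350)"
```

```text
t: 4.2
eef_pos: [470.9, 115.8, 67.4]
tcp_rot: [3.129, -0.002, 1.348]
ft_force: [28.0, -24.3, -14.9]
opening: 0.097
t: 5.0
eef_pos: [464.1, 117.3, 166.6]
tcp_rot: [-3.137, 0.002, 1.347]
ft_force: [1.0, -0.0, 0.7]
opening: 0.429
t 5.0 shift [0.0046 0.1167 0.101 ] turn -0.003 pos [464.1 117.3 166.6] yaw 1.347 open 0.429
```

```bash
python3 -m pendant '[[[0.6,-0.02,0.02,-0.04,0],[0.6,-0.05,0.04,-0.08,0],[0.6,-0.08,0.06,-0.1,0],[0.6,-0.1,0.08,-0.1,0],[0.6,-0.1,0.1,-0.1,0],[0.6,-0.1,0.1,-0.1,0],[0.6,-0.1,0.1,-0.1,0],[0.6,-0.1,0.1,-0.1,0]]]'; python3 - <<'E'
from h import *
c,W=look("wrist","w2.png"); np.save("w2.npy",W); print(np.array(c["tool_from_camera"]).round(2).tolist())
go(0,0,0)
E
```

```text
t: 5.8
eef_pos: [540.0, -1.8, 266.3]
tcp_rot: [-3.14, 0.0, 1.348]
ft_force: [-0.5, -0.2, -0.8]
opening: 0.597
[[-0.0, -0.96, -0.29, 82.02], [1.0, -0.0, 0.0, -0.23], [-0.0, -0.29, 0.96, -171.14], [0.0, 0.0, 0.0, 1.0]]
t 5.85 shift [-0.1177 -0.527   0.2669] turn 0 pos [540.2  -1.8 266.5] yaw 1.348 open 0.601
```

View pics/w2.png

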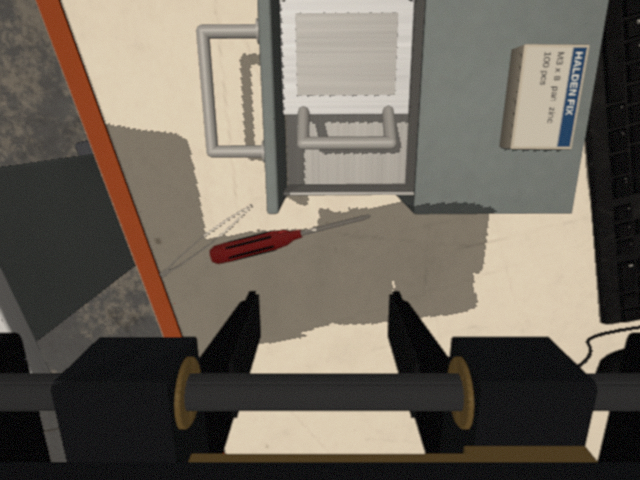

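The picture shows the drawer out, the flap at (347,60), its bow handle bar at (345,145) with legs at x≈303 and 390, and the drawer's pull handle at (205,90). The screwdriver and tweezers have not moved.

```bash
python3 - <<'E'
from h import *
W=np.load("w2.npy"); o=np.array([693.4,70.8])
Q=np.dstack([(W[...,:2]-o)@CA,(W[...,:2]-o)@CB,W[...,2]])
def rep(n,q): print(n,len(q),np.percentile(q,[2,50,98],0).round(1).tolist())
q=Q[100:175,285:412].reshape(-1,3); b=q[(q[:,2]>84)&(q[:,2]<104)]; rep("bow",b); bb=b[b[:,1]<np.percentile(b[:,1],60)]; 
mid=Q[125:165,320:375].reshape(-1,3); mid=mid[(mid[:,2]>84)&(mid[:,2]<104)]; rep("bar",mid)
q=Q[0:100,290:405].reshape(-1,3); rep("flap",q)
h=Q[50:135,195:222].reshape(-1,3); h=h[(h[:,2]>70)&(h[:,2]<92)]; rep("pullbar",h)
for u in range(255,440,5): print(u,Q[170:180,u,:].mean(0).round(),Q[60,u].round())
x,y=(np.percentile(b[:,0],[1,99]).mean(),np.median(mid[:,1])); p=o+x*CA+y*CB; print("bar world",p); go(p[0],p[1],150,2.921)
E
```

```text
bow 1605 [[-154.3, -43.6, 84.8], [-115.4, -37.9, 96.7], [-77.8, -23.9, 99.0]]
bar 693 [[-136.0, -43.6, 93.4], [-114.7, -38.8, 97.3], [-94.7, -34.4, 99.1]]
flap 11500 [[nan, nan, nan], [nan, nan, nan], [nan, nan, nan]]
pullbar 1092 [[-231.2, -31.8, 80.9], [-225.7, -0.2, 85.1], [-221.9, 29.0, 87.2]]
255 [-205.  -76.    1.] [-200.   33.   -0.]
260 [-200.  -76.    1.] [-181.   21.   98.]
265 [-181.  -64.   97.] [-177.   21.   97.]
270 [-177.  -64.   98.] [-174.   21.   98.]
275 [-173.  -64.   98.] [-172.   23.   79.]
280 [-172.  -67.   72.] [-172.   29.   36.]
285 [-172.  -73.   25.] [-165.   24.   71.]
290 [-168.  -74.   13.] [-161.   24.   72.]
295 [-163.  -74.   13.] [-157.   24.   72.]
300 [-158.  -74.   13.] [-153.   24.   73.]
305 [-153.  -74.   12.] [-149.   24.   75.]
310 [-148.  -74.   13.] [-145.   24.   72.]
315 [-143.  -74.   13.] [-141.   24.   71.]
320 [-138.  -74.   13.] [-137.   24.   74.]
325 [-133.  -75.   13.] [-133.   24.   73.]
330 [-128.  -74.   13.] [-129.   24.   74.]
335 [-123.  -75.   13.] [-125.   24.   74.]
340 [-118.  -75.   13.] [-121.   24.   73.]
345 [-113
[... 161 characters left out ...]
 [-92. -75.  13.] [-101.   24.   73.]
370 [-87. -75.  13.] [-97.  24.  74.]
375 [-82. -75.  13.] [-93.  24.  74.]
380 [-77. -75.  13.] [-89.  24.  74.]
385 [-72. -75.  13.] [-85.  23.  75.]
390 [-67. -75.  13.] [-81.  24.  73.]
395 [-62. -75.  13.] [-77.  24.  73.]
400 [-57. -75.  13.] [-72.  24.  72.]
405 [-53. -74.  16.] [-68.  24.  72.]
410 [-53. -71.  41.] [-65.  24.  73.]
415 [-61. -64. 100.] [-53.  28.  36.]
420 [-57. -64. 101.] [-53.  26.  55.]
425 [-53. -64. 101.] [-59.  20. 102.]
430 [-49. -64. 101.] [-56.  20. 103.]
435 [-45. -64. 101.] [-51.  20. 100.]
bar world [571.69309129  58.30873268]
t 5.85 shift [0.0656 0.0176 0.1165] turn -1.573 pos [540.2  -1.8 266.5] yaw 1.348 open 0.601
```

```bash
python3 -m pendant '[[[0.45,0.01,0.01,0,-0.14],[0.45,0.03,0.018,0,-0.28],[0.45,0.05,0.018,0,-0.42],[0.45,0.066,0.018,0,-0.56],[0.45,0.066,0.018,0,-0.7],[0.45,0.066,0.018,0.02,-0.84],[0.45,0.066,0.018,0.05,-0.98],[0.45,0.066,0.018,0.07,-1.12]]]';python3 -m pendant '[[[0.45,0,0,0,-0.14],[0.45,0,0,0,-0.28],[0.45,0,0,0,-0.42],[0.45,0,0,0,-0.453],[0.45,0,0,0,-0.453],[0.45,0,0,0,-0.453],[0.45,0,0,0,-0.453],[0.45,0,0,0,-0.453]]]'; python3 -c "
from h import *
go(571.7,58.3,80,2.921)"
```

```text
t: 6.65
eef_pos: [572.1, 58.5, 195.3]
tcp_rot: [-3.141, -0.001, 2.474]
ft_force: [0.2, -0.4, -0.6]
opening: 0.45
t: 7.45
eef_pos: [573.1, 57.9, 196.6]
tcp_rot: [-3.142, 0.0, 2.919]
ft_force: [0.7, 0.6, 0.7]
opening: 0.45
t 7.45 shift [0.0015 0.     0.1166] turn -0.002 pos [573.1  57.9 196.6] yaw 2.919 open 0.45
```

```bash
python3 -m pendant '[[[0.4,0.001,0,0.04,0],[0.4,0.001,0,0.08,0],[0.4,0.001,0,0.105,0],[0.4,0.001,0,0.115,0],[0.4,0.001,0,0.115,0],[0,0.001,0,0.115,0],[0,0.001,0,0.115,0],[0,0.001,0,0.115,0]]]';python3 -c "
from h import *
go(571.7,58.3,80,2.921)
for th in np.arange(.1,1.56,.1):
    c,s=np.cos(th),np.sin(th); y=-112*c+22*s; z=112*s+22*c; print(round(th,2), (y+112).round(1),(z-22).round(1))"
```

```text
t: 8.25
eef_pos: [572.8, 58.0, 82.8]
tcp_rot: [3.141, 0.002, 2.92]
ft_force: [0.0, -0.1, -0.3]
opening: 0.206
t 8.25 shift [0.0011 0.     0.0028] turn -0.001 pos [572.8  58.   82.8] yaw 2.92 open 0.206
0.1 2.8 11.1
0.2 6.6 21.8
0.3 11.5 32.1
0.4 17.4 41.9
0.5 24.3 51.0
0.6 32.0 59.4
0.7 40.5 67.0
0.8 49.8 73.7
0.9 59.6 79.4
1.0 70.0 84.1
1.1 80.8 87.8
1.2 91.9 90.4
1.3 103.2 91.8
1.4 114.6 92.1
1.5 126.0 91.3
```

```bash
python3 -m pendant '[[[0,0,0,0,0],[0,0,0,0,0],[0,0,0,0,0],[0,0,0.001,-0.005,0],[0,0,0.003,-0.011,0],[0,0,0.0045,-0.0165,0],[0,0,0.0066,-0.0218,0],[0,0,0.0066,-0.0218,0]]]';python3 -c "
from h import *
go(571.7,58.3,80,2.921);print(env.state()['ft_force'])"
```

```text
t: 9.05
eef_pos: [574.0, 64.7, 104.1]
tcp_rot: [3.141, 0.001, 2.92]
ft_force: [2.4, 2.6, -2.1]
opening: 0.095
t 9.05 shift [ 0.0008 -0.0068  0.0241] turn -0.001 pos [574.   64.7 104.1] yaw 2.92 open 0.095
[ 2.3901475   2.58282407 -2.07124176]
```

```bash
python3 -m pendant '[[[0,0,0.005,-0.0103,0],[0,0,0.0108,-0.0201,0],[0,0,0.0177,-0.0292,0],[0,0,0.0254,-0.0376,0],[0,0,0.0339,-0.0452,0],[0,0,0.0432,-0.0519,0],[0,0,0.053,-0.0576,0],[0,0,0.0634,-0.0623,0]]]';python3 -m pendant '[[[0,0,0.0108,-0.0037,0],[0,0,0.0219,-0.0063,0],[0,0,0.0332,-0.0077,0],[0,0,0.0446,-0.008,0],[0,0,0.056,-0.0072,0],[0,0,0.061,-0.0065,0],[0,0,0.061,-0.0065,0],[0,0,0.061,-0.0065,0]]]'; python3 - <<'E'
from h import *
go(571.7,58.3,80,2.921)
c,W=look("side","side2.png"); cv2.imwrite("pics/side2c.png",cv2.resize(c["image"][100:340,150:470],(800,600)))
E
```

```text
t: 9.85
eef_pos: [587.8, 125.9, 167.9]
tcp_rot: [-3.14, 0.001, 2.92]
ft_force: [-0.3, -5.6, 4.5]
opening: 0.099
t: 10.65
eef_pos: [601.4, 186.5, 172.7]
tcp_rot: [3.141, 0.001, 2.92]
ft_force: [1.2, 0.8, 5.4]
opening: 0.099
t 10.65 shift [ 0.0008 -0.1317  0.0926] turn -0.001 pos [601.4 186.5 172.7] yaw 2.92 open 0.099
```

View pics/side2c.png

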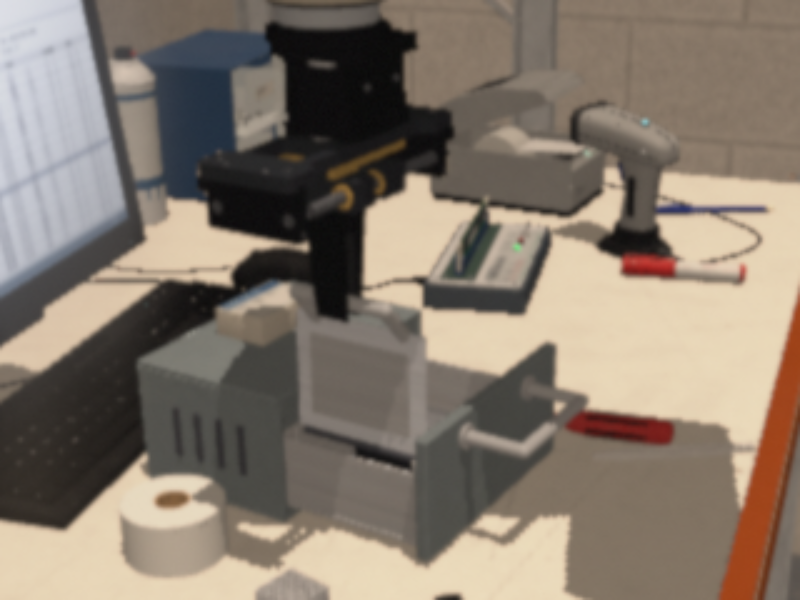

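The side view shows the flap standing upright at (365,370), the gripper still on its bow handle, and the drawer out. I'll release and rise.

```bash
python3 -m pendant '[[[0.2,0,0,0,0],[0.25,0,0,0,0],[0.25,0,0,0,0],[0.25,0,0,-0.03,0],[0.25,0,0,-0.06,0],[0.25,0,0,-0.1,0],[0.25,-0.0,-0.04,-0.1,0.14],[0.5,-0.0,-0.08,-0.1,0.28]]]';python3 -m pendant '[[[0.8,0.0,0,0,0.14],[0.8,0,0,0,0.28],[0.8,0,0,0,0.42],[0.8,0,0,0,0.56],[0.8,0,0,0,0.7],[0.8,0,0,0,0.84],[0.8,0,0,0,0.98],[0.8,0,0,0,1.12]]]'; python3 - <<'E'
from h import *
o=np.array([693.4,70.8]); p=o-115*CA-75*CB
go(p[0],p[1],270,1.350)
E
```

```text
t: 11.5
eef_pos: [583.2, 107.6, 273.0]
tcp_rot: [3.141, 0.001, 2.636]
ft_force: [0.9, -0.3, -0.7]
opening: 0.293
t: 12.3
eef_pos: [583.3, 107.8, 271.9]
tcp_rot: [-3.141, 0.0, 1.514]
ft_force: [-0.2, 1.0, 0.4]
opening: 0.799
t 12.3 shift [-0.086  -0.0136  0.0019] turn 0.164 pos [583.3 107.8 271.9] yaw 1.514 open 0.799
```

```bash
python3 -m pendant '[[[0.8,-0.03,-0.005,0,0.14],[0.8,-0.06,-0.01,0,0.164],[0.8,-0.086,-0.0136,0,0.164],[0.8,-0.086,-0.0136,0,0.164],[0.8,-0.086,-0.0136,0,0.164],[0.8,-0.086,-0.0136,0,0.164],[0.8,-0.086,-0.0136,0,0.164],[0.8,-0.086,-0.0136,0,0.164]]]'; python3 - <<'E'
from h import *
c,W=look("wrist","w3.png"); np.save("w3.npy",W); go(0,0,0)
E
```

```text
t: 13.1
eef_pos: [565.6, 23.3, 272.1]
tcp_rot: [-3.141, 0.0, 1.357]
ft_force: [-0.5, 0.2, -0.1]
opening: 0.798
t 13.15 shift [-0.1429 -0.5477  0.2722] turn 0 pos [565.6  23.2 272.2] yaw 1.357 open 0.797
```

View pics/w3.png

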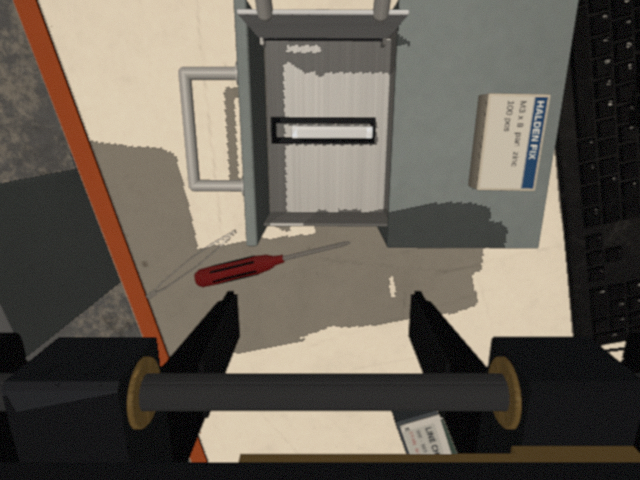

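The flap is up at the top edge (325,22) and the plate's bright top edge is visible at u≈290–375, v≈131, toward the rear of the dark slot.

```bash
python3 - <<'E'
from h import *
W=np.load("w3.npy"); o=np.array([693.4,70.8])
Q=np.dstack([(W[...,:2]-o)@CA,(W[...,:2]-o)@CB,W[...,2]])
q=Q[115:145,265:385].reshape(-1,3); p=q[(q[:,2]>58)&(q[:,2]<78)]; print(len(p),np.percentile(p,[1,50,99],0).round(1).tolist())
for u in list(range(240,296,5))+list(range(355,420,4)): print(u,Q[131,u].round(),Q[170,u].round())
f=Q[5:42,250:405].reshape(-1,3); f=f[~np.isnan(f[:,0])]; print("flap")
for z in range(70,200,10):
    k=f[abs(f[:,2]-z)<5]; 
    if len(k)>3: print(z,len(k),np.percentile(k[:,1],[2,50,98]).round(1),np.percentile(k[:,0],[2,98]).round())
E
```

```text
964 [[-142.6, -6.2, 66.1], [-108.5, -1.3, 68.0], [-74.0, 3.2, 69.7]]
240 [-182.   -1.   97.] [-202.  -42.    3.]
245 [-177.   -1.   98.] [-179.  -31.   98.]
250 [-173.   -1.   98.] [-175.  -31.   97.]
255 [-172.   -1.   81.] [-172.  -32.   90.]
260 [-172.   -2.   53.] [-172.  -35.   62.]
265 [-172.   -3.   20.] [-172.  -39.   31.]
270 [-168.   -3.   14.] [-169.  -41.   13.]
275 [-162.   -2.   21.] [nan nan nan]
280 [-158.   -3.   14.] [-159.  -41.   12.]
285 [-153.   -3.   13.] [-154.  -41.   12.]
290 [-148.   -3.   13.] [-149.  -41.   15.]
295 [-140.   -1.   69.] [-144.  -41.   14.]
355 [-88.  -1.  67.] [-83. -40.  14.]
359 [-84.  -1.  69.] [-79. -40.  14.]
363 [-81.  -1.  70.] [-75. -40.  13.]
367 [-77.  -1.  68.] [-71. -40.  13.]
371 [-74.  -1.  69.] [-66. -40.  13.]
375 [-64.  -2.  13.] [-62. -40.  14.]
379 [-60.  -2.  14.] [-58. -40.  12.]
383 [-56.  -2.  13.] [-54. -40.  12.]
387 [-53.  -2.  20.] [-53. -38.  30.]
391 [-53.  -1.  45.] [nan nan nan]
395 [-59.  -0. 101.] [-57. -30. 100.]
399 [-56.   0. 101.] [-54. -30. 100.]
403 [-52.   0. 101.] [-51. -30. 102.]
407 [-49.   0. 101.] [-47. -30. 101.]
411 [-46.   0. 101.] [-44. -31.  99.]
415 [-43.   0. 101.] [-41. -30. 101.]
419 [-40.   0. 102.] [-38. -30. 101.]
flap
70 403 [68.8 70.1 73.8] [-172.  -69.]
80 341 [68.7 70.9 91. ] [-172.  -61.]
90 331 [70.3 70.7 88.9] [-172.  -61.]
100 519 [65.  70.4 87.5] [-164.  -56.]
110 341 [69.8 70.1 70.4] [-166.  -67.]
120 388 [69.5 69.8 70.2] [-164.  -67.]
130 419 [69.3 69.6 69.9] [-163.  -67.]
140 438 [69.  69.3 69.6] [-161.  -66.]
150 402 [68.6 69.  69.4] [-160.  -67.]
160 1197 [65.9 69.3 71.8] [-158.  -68.]
170 189 [68.6 70.9 72.5] [-154.  -77.]
```

```bash
python3 - <<'E'
from h import *
o=np.array([693.4,70.8]); p=o-112*CA+38*CB
go(p[0],p[1],138,1.350)
E
```

```text
t 13.15 shift [0.1124 0.0031 0.1341] turn 0.007 pos [565.6  23.2 272.2] yaw 1.357 open 0.797
```

```bash
python3 -m pendant '[[[0.3,0.045,0.003,0,0.007],[0.3,0.09,0.003,0,0.007],[0.3,0.112,0.003,0.04,0.007],[0.3,0.112,0.003,0.08,0.007],[0.3,0.112,0.003,0.12,0.007],[0.3,0.112,0.003,0.134,0.007],[0.3,0.112,0.003,0.134,0.007],[0.3,0.112,0.003,0.134,0.007]]]'; python3 -m pendant '[[[0.3,0.01,0,0,0],[0.3,0.018,0,0,0],[0.3,0.024,0,0,0],[0.3,0.029,0,0,0],[0.3,0.033,0,0,0],[0.3,0.036,0,0,0],[0.3,0.038,0,0,0],[0.3,0.038,0,0,0]]]'; python3 - <<'E'
from h import *
s=env.state();o=np.array([693.4,70.8]);d=np.array(s["eef_pos"][:2])-o;print(d@CA,d@CB,np.round(s["ft_force"],1))
E
```

```text
t: 13.95
eef_pos: [593.2, 131.4, 139.7]
tcp_rot: [3.14, -0.001, 1.349]
ft_force: [0.1, 0.4, 0.3]
opening: 0.305
t: 14.75
eef_pos: [600.5, 167.1, 138.1]
tcp_rot: [-3.141, 0.003, 1.349]
ft_force: [-1.5, -9.8, 2.8]
opening: 0.301
-111.76203369011925 73.69007334344616 [-1.5 -9.8  2.8]
```

```bash
python3 -m pendant '[[[0.5,-0.02,0,0,0],[0.5,-0.05,0,-0.02,0],[0.5,-0.081,0.004,-0.06,-0.14],[0.5,-0.081,0.004,-0.1,-0.28],[0.5,-0.081,0.004,-0.1,-0.42],[0.5,-0.081,0.004,-0.1,-0.56],[0.5,-0.081,0.004,-0.1,-0.7],[0.5,-0.081,0.004,-0.1,-0.84]]]'; python3 -m pendant '[[[0.5,0,0,0,-0.14],[0.5,0,0,0,-0.28],[0.5,0,0,0,-0.42],[0.5,0,0,0,-0.56],[0.5,0,0,0,-0.7],[0.5,0,0,0,-0.731],[0.5,0,0,0,-0.731],[0.5,0,0,0,-0.731]]]'; python3 - <<'E'
from h import *
c,W=look("wrist","w4.png"); o=np.array([693.4,70.8])
W=W.reshape(-1,3);W=W[~np.isnan(W[:,0])]; q=np.c_[(W[:,:2]-o)@CA,(W[:,:2]-o)@CB,W[:,2]]
p=q[(q[:,2]>60)&(q[:,2]<76)&(abs(q[:,1])<20)&(q[:,0]>-155)&(q[:,0]<-65)]; print(len(p)); 
if len(p): print(np.percentile(p,[1,50,99],0).round(1).tolist())
p=o-108*CA-7.5*CB; go(p[0],p[1],90,2.921)
E
```

```text
t: 15.55
eef_pos: [586.7, 88.6, 238.2]
tcp_rot: [-3.142, -0.0, 2.194]
ft_force: [-1.0, 0.1, 0.0]
opening: 0.499
t: 16.35
eef_pos: [586.8, 88.6, 238.2]
tcp_rot: [3.142, -0.0, 2.918]
ft_force: [-0.9, 0.7, 0.3]
opening: 0.498
968
[[-143.0, -6.9, 63.0], [-110.3, -1.8, 68.1], [-73.8, 2.5, 69.8]]
t 16.4 shift [-0.     -0.0015  0.1482] turn -0.002 pos [586.7  88.6 238.2] yaw 2.919 open 0.501
```

```bash
python3 -m pendant '[[[0.5,0,-0.002,0.045,0],[0.5,0,-0.002,0.09,0],[0.5,0,-0.002,0.13,0],[0.5,0,-0.002,0.15,0],[0.5,0,-0.002,0.157,0],[0.5,0,-0.002,0.163,0],[0.5,0,-0.002,0.163,0],[0.5,0,-0.002,0.163,0]]]'; python3 - <<'E'
from h import *
c=env.read_camera("side"); cv2.imwrite("pics/side4c.png",cv2.resize(c["image"][160:320,190:390],(750,600)))
go(0,0,0)
E
```

```text
t: 17.2
eef_pos: [586.9, 86.6, 76.3]
tcp_rot: [3.141, 0.002, 2.92]
ft_force: [-0.2, 0.0, -0.2]
opening: 0.497
t 17.25 shift [ 0.5536 -0.2137  0.0753] turn 0 pos [586.9  86.6  76.4] yaw 2.92 open 0.499
```

View pics/side4c.png

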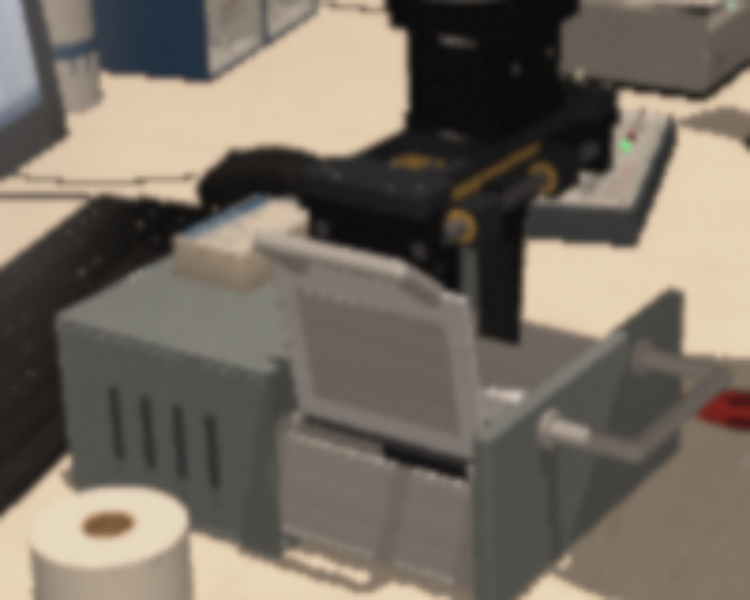

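The flap (380,350) leans left past vertical and the body end (380,220) sits just beside it, with no force reading. I'll go down in small steps while watching the force.

```bash
python3 -m pendant '[[[0.5,0,0,0.004,0],[0.5,0,0,0.008,0],[0.5,0,0,0.012,0],[0.5,0,0,0.015,0],[0.5,0,0,0.018,0],[0.5,0,0,0.02,0],[0.5,0,0,0.022,0],[0.5,0,0,0.022,0]]]'; python3 -c "
from h import *
go(0,0,0);print(env.state()['moment'])"
```

```text
t: 18.05
eef_pos: [586.3, 86.6, 52.9]
tcp_rot: [-3.141, -0.0, 2.92]
ft_force: [0.5, 0.4, 0.2]
opening: 0.5
t 18.05 shift [ 0.5528 -0.2134  0.0532] turn 0 pos [586.3  86.6  52.9] yaw 2.92 open 0.5
[ 0.05498729 -0.11800605  0.0116439 ]
```

No contact yet. I'll take off some of the offset and go slightly deeper, checking the force before closing.

```bash
python3 -m pendant '[[[0.5,0,0.001,0.001,0],[0.5,0,0.002,0.002,0],[0.5,0,0.003,0.003,0],[0.5,0,0.003,0.005,0],[0.5,0,0.003,0.005,0],[0.5,0,0.003,0.005,0],[0.5,0,0.003,0.005,0],[0.5,0,0.003,0.005,0]]]'
```

```text
t: 18.85
eef_pos: [587.1, 89.5, 48.3]
tcp_rot: [-3.142, 0.0, 2.92]
ft_force: [0.5, 0.6, -0.9]
opening: 0.499
```

```bash
python3 -m pendant '[[[0.3,0,0,0,0],[0.2,0,0,0,0],[0.1,0,0,0,0],[0,0,0,0,0],[0,0,0,0,0],[0,0,0,0,0],[0,0,0,0,0],[0,0,0,0,0]]]'; python3 -m pendant '[[[0,0,0,-0.003,0],[0,0,0,-0.008,0],[0,0,0,-0.014,0],[0,0,0,-0.02,0],[0,0,0,-0.026,0],[0,0,0,-0.032,0],[0,0,0,-0.04,0],[0,0,0,-0.05,0]]]'
```

```text
t: 19.65
eef_pos: [587.2, 90.3, 48.2]
tcp_rot: [3.141, 0.0, 2.919]
ft_force: [1.1, 6.5, -1.8]
opening: 0.111
t: 20.45
eef_pos: [586.9, 89.4, 98.8]
tcp_rot: [-3.141, -0.0, 2.92]
ft_force: [-0.4, 0.1, 0.3]
opening: 0.104
```

```bash
python3 -m pendant '[[[0,0,0,-0.015,0],[0,0,0,-0.04,0],[0,0,0,-0.07,0],[0,0,0,-0.1,0],[0,0,0,-0.13,0],[0,0,0,-0.155,0],[0,0,0,-0.172,0],[0,0,0,-0.18,0]]]'; python3 -m pendant '[[[0,0,0,0,0],[0,0,0,0,0],[0,0,0,0,0],[0,0,0,0,0],[0,0,0,0,0],[0,0,0,0,0],[0,0,0,0,0],[0,0,0,0,0]]]'; python3 - <<'E'
from h import *
c,W=look("side"); cv2.imwrite("pics/side5c.png",cv2.resize(c["image"][90:330,150:470],(800,600))); np.save("s5.npy",W)
o=np.array([693.4,70.8]);Q=np.dstack([(W[...,:2]-o)@CA,(W[...,:2]-o)@CB,W[...,2]]).reshape(-1,3);Q=Q[~np.isnan(Q[:,0])]
k=Q[(abs(Q[:,0]+108)<38)&(abs(Q[:,1])<25)&(Q[:,2]>180)&(Q[:,2]<272)];print(np.percentile(k,[2,50,98],0).round())
h=Q[(abs(Q[:,1])<40)&(Q[:,0]<-205)&(Q[:,0]>-260)&(Q[:,2]>72)&(Q[:,2]<92)];print("pullbar x",np.median(h,0))
s=env.state();print(s["t"],s["opening"],np.round(s["eef_pos"],1),np.round(s["qvel"],3))
E
```

```text
t: 21.25
eef_pos: [587.2, 89.5, 280.5]
tcp_rot: [3.141, 0.003, 2.92]
ft_force: [0.2, 0.3, -0.0]
opening: 0.101
t: 22.05
eef_pos: [587.0, 89.6, 278.1]
tcp_rot: [-3.141, -0.0, 2.92]
ft_force: [0.1, 0.0, -0.5]
opening: 0.104
[[-143.   -7.  245.]
 [-110.   -2.  258.]
 [ -73.    2.  271.]]
pullbar x [-228.82853891    0.25458504   85.29136288]
22.1 0.10038588322042416 [587.   89.5 278.2] [-0.    -0.002  0.001  0.001 -0.    -0.001]
```

View pics/side5c.png

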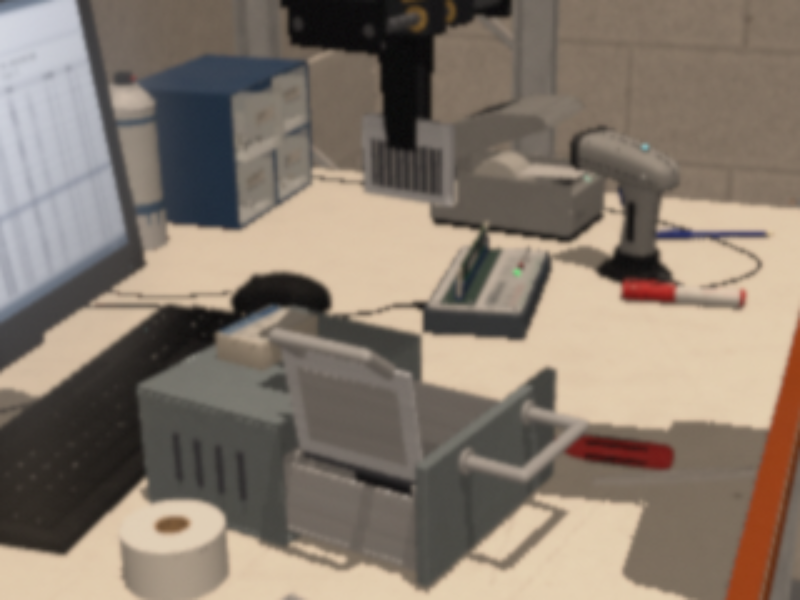

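The plate hangs upright and still in the gripper at (410,165), with its lower edge at about 24 cm. The drawer is out, the flap is up, and the bystanders are in place, so I'm handing in.

```bash
python3 -c "
from h import *
env.job_done(); s=env.state(); print(s['t'],s['opening'],s['eef_pos'])"
```

```text
the job is handed in; nothing more can be done
the job is handed in; nothing more can be done
```

The job is handed in at about 22 s, with the gripper holding the filter plate upright and still above the open drawer. No verdict was reported.

**What I did:**
- I pulled the drawer out to its stop by its bar handle.
- I swung the flap upright by its bow handle and let go.
- With the flap standing straight up, the wide gripper body would not have fitted beside it. I nudged the flap over to its far stop and gripped the plate across its thickness, about 3 mm off centre.
- I drew the plate out and raised it about 23 cm.

**Last checks:**
- **Grip:** the opening read about 9.5 to 10 mm against the 10 mm plate, and the arm was at rest.
- **Height:** the plate's lower edge is at roughly 24 cm and its centre at roughly 27 cm.
- **Drawer and flap:** the drawer measured 108 to 111 mm out and the flap is still up.
- **Surroundings:** in the last side view the carton, roll, screwdriver and tweezers looked undisturbed. The heat sink and USB stick were mostly outside that crop, but the arm did not go near them.
- **Force:** the highest wrist force reading was about 40 N, when pulling the drawer to its stop. The flap push read about 10 N.

**Disagreement:** I expected the gripper body to touch the flap on the way down to the plate, going by the sizes given, but no contact showed in the force reading.

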